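Find the free inlet flap of the bench extraction box and open it

ROBOT

A 6-joint arm with a two-finger parallel gripper is mounted at the origin on the work surface. World frame = base frame: x ahead of the robot, y to its left, z up, the work surface at z = 0. Lengths are in m, angles in degrees, forces in N, time in s.
With the tool pointing down it reaches from about 0.3 to 0.875 m from the base axis. Payload 4.2 kg.
Tool frame: the origin (TCP) lies midway between the tips of the shut fingers; the grasp point (between the pads) lies 19 mm behind it (r.hold_point_z is the distance from the TCP to the grasp point, in m); y points along the fingers, x is the direction in which the jaws open and shut, and the axes are right-handed (so a half turn about y gives the same grasp; the last joint's range is limited). The gripper opens to 85 mm and grips with 20 to 120 N. Pads are 22 mm wide; open, the fingers measure 114 mm over their backs; the gripper's body (76 mm by 85 mm) begins 54 mm behind the grasp point. The pads swing forward as they close: fully open they stand 13 mm farther back than shut.
Start: joints at [62.051, 18.312, 89.639, -0, 72.044, -1.146], TCP at [0.259, 0.513, 0.231] pointing down, gripper open.
Joint ranges: [-177.97, 177.97], [-48.28, 115.42], [12.27, 149.76], [-77.06, 257.06], [2.81, 150.46], [-146.56, 146.56]. Speed limits (degrees/s): [147.25, 147.25, 180, 180, 180, 180].

INTERFACE

Orientations are given as a 3x3 rotation matrix whose columns are the frame's x, y, z axes.
In Python, from rig import r gives the robot as it stands.
- The arm moves only by the tool move_arm, never from a script. Its arguments are lists of equal length, an entry for each row: "travel": the shift along the tool's x, y, z in cm, a list of three; "angular": the turn, a rotation vector about the tool's x, y, z in degrees, a list of three; "gripper": the closure, from 0 (fully open) to 1 (shut). A call has 1 to 8 rows; each row shifts and turns the pose as measured when the row begins, along the tool's axes as they then stand; what a row does not reach is not made up. A row lasts 1/12 s, in which the tool goes at most 41.7 mm and 7.16 degrees, less where a joint would pass 70% of its speed; a pose out of reach is approached as far as the arm can. A call with a gripper value outside its range is refused whole. The fingers move at their own pace and stop on an object; the grip force is fixed at half the most. Time passes only in rows, so rows that do not move let the fingers close. It gives the time, the measured TCP pose, the force and the opening at its end, in the units of the state.
- r.get_state(): the state, without advancing time (a new reading comes with each control period).
- r.camera(name): name is "scene" or "top" or "wrist"; returns a dict with "image" (480x640x3 uint8, red, green, blue), "intrinsics" (3x3 intrinsics, pixels), "R" (3x3) and "t" (3): a world point X has camera coordinates R X + t; the wrist camera has in their place "T_tool_cam" (4x4, takes a point from camera to tool coordinates, whose origin is the TCP and whose axes are the tool frame's). Camera axes: x right, y down, z forward; pixel columns grow to the right and rows downward; lengths in m; the calibration is good to about 2 mm. A picture is of the moment at which its call begins: read the wrist's pose just before it. There is no depth.
- r.finish_job(): hands the job in, once; it reports no verdict.
The state is a dict: "time": time; "joint_positions": joint angles; "qvel": joint speeds; "effort": joint torques, N m; "position": TCP position; "orientation": TCP orientation; "wrist_force": force on the tool from outside, world axes, zero at the start; "torque": the same for the moment, N m; "finger_gap": opening from 0.0 (shut) to 1.0 (fully open).
Only numpy, scipy, OpenCV 4.12 (cv2) and the standard library are available. Lean on these libraries where they do the work, as an engineer would, in place of code of your own. Each camera call takes 0.05 s, during which the arm holds its last target. There are 200 camera calls.

TASK

Three of the four flaps in the top of the dust-extraction box are caught shut from below and one is free: press gently with the fingertips on the orange marks, one flap after another, until you find the one that tips. Then push that flap fully open, to its stop, and take the hand away, leaving it open and the others shut. Do not force the caught flaps, and do not pick up or push aside anything on the bench or on the box.

Things in the scene. Friction and masses are not known exactly. Their poses are not given: they have to be found in the camera images.
- plenum: grey-blue sheet-metal dust-extraction box, fixed, 200 mm deep (x), 580 wide (y), 90 high; origin: centre of its underside, x away from the robot, y left, z up. Four like aluminium flaps in its top, 115 mm apart along y; behind them a 78 mm tool ledge with a 14 mm lip, 66 mm decks at the ends. Inner floor 84 mm below the top; under each flap's front left corner stands a 10 mm sprung catch pin.
- flap_a_mark (a point): centre of the orange press mark (dot, 28 mm across) on the top face of flap a, the leftmost (box's +y end); 34 mm from the flap's pivot axis towards the robot, 16 mm from its front edge. Flap: 100 x 100 x 5 mm plate, top flush with the box when shut, pivot axis at mid-thickness through its middle. Axes as the box's while shut; moves with the flap.
- flap_a (a joint): tipping angle of flap a (rad) about its pivot axis (box's y): 0 shut; grows to a stop at 1.2 as the marked front half goes down into the box and the back half rises. One flap of the four is free: it tips at about 4 N on the mark and stays where left (friction, no spring). The caught ones give 1 to 4 mm springily (under 0.12) and no more: keep under 40 N. None goes down at the back.
- flap_b_mark (a point): centre of the orange press mark (dot, 28 mm across) on the top face of flap b, the second from left; 34 mm from the flap's pivot axis towards the robot, 16 mm from its front edge. Flap: 100 x 100 x 5 mm plate, top flush with the box when shut, pivot axis at mid-thickness through its middle. Axes as the box's while shut; moves with the flap.
- flap_b (a joint): tipping angle of flap b (rad) about its pivot axis (box's y): 0 shut; grows to a stop at 1.2 as the marked front half goes down into the box and the back half rises. One flap of the four is free: it tips at about 4 N on the mark and stays where left (friction, no spring). The caught ones give 1 to 4 mm springily (under 0.12) and no more: keep under 40 N. None goes down at the back.
- flap_c_mark (a point): centre of the orange press mark (dot, 28 mm across) on the top face of flap c, the third from left; 34 mm from the flap's pivot axis towards the robot, 16 mm from its front edge. Flap: 100 x 100 x 5 mm plate, top flush with the box when shut, pivot axis at mid-thickness through its middle. Axes as the box's while shut; moves with the flap.
- flap_c (a joint): tipping angle of flap c (rad) about its pivot axis (box's y): 0 shut; grows to a stop at 1.2 as the marked front half goes down into the box and the back half rises. One flap of the four is free: it tips at about 4 N on the mark and stays where left (friction, no spring). The caught ones give 1 to 4 mm springily (under 0.12) and no more: keep under 40 N. None goes down at the back.
- flap_d_mark (a point): centre of the orange press mark (dot, 28 mm across) on the top face of flap d, the rightmost; 34 mm from the flap's pivot axis towards the robot, 16 mm from its front edge. Flap: 100 x 100 x 5 mm plate, top flush with the box when shut, pivot axis at mid-thickness through its middle. Axes as the box's while shut; moves with the flap.
- flap_d (a joint): tipping angle of flap d (rad) about its pivot axis (box's y): 0 shut; grows to a stop at 1.2 as the marked front half goes down into the box and the back half rises. One flap of the four is free: it tips at about 4 N on the mark and stays where left (friction, no spring). The caught ones give 1 to 4 mm springily (under 0.12) and no more: keep under 40 N. None goes down at the back.
- sample_jar: bystander, to be left where it is: small white screw-top jar with black lid, 40 mm across, 42 mm tall, standing on the left end deck of the extraction box. Origin at the centre of its underside.
- sherd: bystander, to be left where it is: curved black-and-terracotta pottery sherd, about 55 x 45 mm, 20 mm high, lying on the right end deck of the box. Origin at the centre of its underside.
- brush: bystander, to be left where it is: wooden-handled brush, 150 mm long, 12 mm thick, lying along the rear tool ledge of the box. Origin at the centre of its underside.
- lab_jar: bystander, to be left where it is: white jar with black lid, 68 mm across, 85 mm tall, on the table left or right of the box. Origin at the centre of its underside.
- amber_bottle: bystander, to be left where it is: amber glass bottle, 60 mm across, 130 mm tall, on the table right or left of the box. Origin at the centre of its underside.
- cork_ring: bystander, to be left where it is: flat cork support ring, 110 mm across, 25 mm high, on the table right of the box. Origin at the centre of its underside.
- palette_knife: bystander, to be left where it is: small palette knife, 200 mm long, lying on the table in front of the right end of the box. Origin at the centre of its underside (at the ferrule end of its handle).
- foam_block: bystander, to be left where it is: white foam block 70 x 130 x 40 mm on the table left of the box. Origin at the centre of its underside.

How it is judged (in metres and radians):
On the way:
1. one flap tips under the fingertips (((value of joint flap_a above 0.25 rad and contact force between the fingers and flap_a above 0.3 N) or (value of joint flap_b above 0.25 rad and contact force between the fingers and flap_b above 0.3 N) or (value of joint flap_c above 0.25 rad and contact force between the fingers and flap_c above 0.3 N) or (value of joint flap_d above 0.25 rad and contact force between the fingers and flap_d above 0.3 N))), for 0.05 s.
At the end, for the whole second after the job is handed in: one flap stands open by more than 1.05 rad (60 degrees; its stop is at 1.2) and is at rest, the other three are shut (less than 0.1 rad) (((value of joint flap_a above 1.05 rad and value of joint each of flap_b, flap_c, flap_d below 0.1 rad and velocity of joint flap_a below 0.05 rad/s) or (value of joint flap_b above 1.05 rad and value of joint each of flap_a, flap_c, flap_d below 0.1 rad and velocity of joint flap_b below 0.05 rad/s) or (value of joint flap_c above 1.05 rad and value of joint each of flap_a, flap_b, flap_d below 0.1 rad and velocity of joint flap_c below 0.05 rad/s) or (value of joint flap_d above 1.05 rad and value of joint each of flap_a, flap_b, flap_c below 0.1 rad and velocity of joint flap_d below 0.05 rad/s))); the robot touches nothing.
It fails at once if a flap that is still shut (under 0.15 rad) pressed or struck with more than 40 N ((value of joint flap_a below 0.15 rad and contact force between any of the fingers, the arm and flap_a above 40 N) or (value of joint flap_b below 0.15 rad and contact force between any of the fingers, the arm and flap_b above 40 N) or (value of joint flap_c below 0.15 rad and contact force between any of the fingers, the arm and flap_c above 40 N) or (value of joint flap_d below 0.15 rad and contact force between any of the fingers, the arm and flap_d above 40 N)).
It fails at once if a bystander on the box or the bench lifted or moved by more than 25 mm (distance of any of sample_jar, sherd, brush, lab_jar, amber_bottle, cork_ring, palette_knife, foam_block from where it was at the start of the episode above 0.025 m).
It also fails if it takes over 51 s, if anything falls off the work surface, if the arm or the gripper's body presses on something with over 40 N, if the wrist force passes 120 N, or if a joint passes its speed limit or range.

## Working session

There is one attempt and no reset: what is moved stays moved. The work goes in short steps, Python scripts to look and compute and a tool call to move; the robot and the scene stay as the last step left them, time stands still between calls to the robot, and variables do not carry over. Pictures are saved under pics/ and viewed, about 8 in all and at most 12, crops included, and the job is handed in when it is done.

Besides the shell and the picture viewer there is one more tool, called after "Emit:" as name(argument=value, ...) on one line, values as JSON. move_arm: Moves the arm, as the interface text tells. Its arguments: {"type":"object","properties":{"travel":{"type":"array","items":{"type":"array","items":{"type":"number"}}},"angular":{"type":"array","items":{"type":"array","items":{"type":"number"}}},"gripper":{"type":"array","items":{"type":"number"}}},"required":["travel","angular","gripper"]}

```bash
mkdir -p pics; ls; python3 - <<'E'
from rig import r
import cv2,pickle
d={}
for n in ("scene","top"):
    c=r.camera(n); d[n]=c; cv2.imwrite(f"pics/{n}0.png",c["image"][:,:,::-1])
    print(n,c["intrinsics"],c["R"],c["t"])
pickle.dump(d,open("cams.pkl","wb"))
s=r.get_state(); print(s)
E
```

```text
pics
scene [[497.37540863   0.         321.78582629]
 [  0.         497.37540863 240.90941238]
 [  0.           0.           1.        ]] [[-0.82618647  0.56338456  0.00370892]
 [ 0.44477518  0.65626193 -0.60950415]
 [-0.34581925 -0.50191445 -0.7927742 ]] [ 0.43781698 -0.15767307  1.51872731]
top [[609.89667822   0.         320.78042965]
 [  0.         609.89667822 241.05465896]
 [  0.           0.           1.        ]] [[-0.01999403 -0.99976044 -0.00890458]
 [-0.99737632  0.02056456 -0.06940879]
 [ 0.06957528  0.00749346 -0.99754856]] [0.0152291  0.50229845 1.54619066]
{'time': 0.1, 'joint_positions': array([ 6.20521765e+01,  1.83482978e+01,  8.96981697e+01,  1.84600235e-04,
        7.20425591e+01, -1.14387452e+00]), 'qvel': array([ 0.02207304, -0.13190034, -0.16537341,  0.01544363,  0.03914178,
        0.07874134]), 'effort': array([-1.45287468e-03, -4.16410089e+01, -2.34704876e+01, -1.22715333e-04,
        4.95748754e-03, -3.00170427e-05]), 'position': array([0.25907985, 0.51287037, 0.23057156]), 'orientation': array([[ 4.50939380e-01, -7.30926285e-04, -8.92554279e-01],
       [ 8.92553227e-01, -1.37115792e-03,  4.50939971e-01],
       [-1.55343675e-03, -9.99998793e-01,  3.40815113e-05]]), 'wrist_force': array([-0.35909416,  0.34024028, -0.35793533]), 'torque': array([0.03683738, 0.01233156, 0.0262241 ]), 'finger_gap': 1.0001205002039724}
```

View top.

View pics/top0.png

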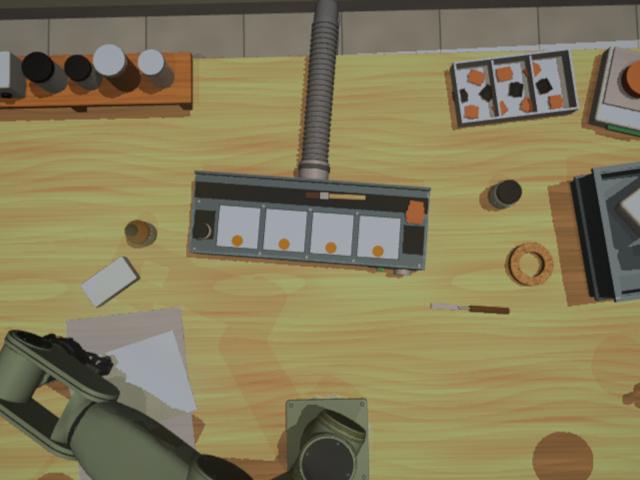

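```bash
cat > h.py <<'E'
import numpy as np,cv2,pickle
def ray(c,p,z):
    K=c["intrinsics"];R=c["R"];t=c["t"]
    d=R.T@np.linalg.solve(K,[p[0],p[1],1.]); o=-R.T@t
    return o+d*(z-o[2])/d[2]
def proj(c,X):
    q=c["intrinsics"]@(c["R"]@np.asarray(X)+c["t"]); return q[:2]/q[2]
def orange(im):
    h=cv2.cvtColor(im,cv2.COLOR_RGB2HSV)
    m=cv2.inRange(h,(5,150,120),(20,255,255))
    n,l,s,ce=cv2.connectedComponentsWithStats(m)
    return [(s[i],ce[i]) for i in range(1,n) if s[i][4]>25]
E
python3 - <<'E'
from h import *
d=pickle.load(open("cams.pkl","rb"))
for n in d:
    for s,c in orange(d[n]["image"]): print(n,s,c.round(1),ray(d[n],c,.09).round(4))
E
```

```text
scene [109  72  13  23 150] [114.3  84.6] [ 0.7195 -0.9713  0.09  ]
scene [ 66 120  29  18 393] [ 80.2 128.6] [ 0.8874 -0.8101  0.09  ]
scene [240 131  31  20 147] [255.7 142. ] [ 0.4665 -0.4506  0.09  ]
scene [116 175  11   9  57] [120.8 178.9] [ 0.8616 -0.529   0.09  ]
scene [129 191   9   6  37] [133.6 193.6] [ 0.8528 -0.4544  0.09  ]
scene [255 192  21  13 184] [265.1 197.9] [ 0.5589 -0.2355  0.09  ]
scene [309 205   8   6  39] [312.5 207.2] [ 0.4697 -0.134   0.09  ]
scene [105 213  11   6  37] [109.9 215.3] [ 0.9348 -0.4143  0.09  ]
scene [118 227  12  11 106] [123.5 232.2] [ 0.9256 -0.338   0.09  ]
scene [329 234   9   6  45] [333.4 236.5] [ 0.4806 -0.0194  0.09  ]
scene [352 265   9   8  55] [356.3 268.7] [0.4919 0.0951 0.09  ]
scene [377 301  10   8  65] [381.7 304.4] [0.5033 0.2099 0.09  ]
scene [257 430  53  50 806] [286. 455.] [0.8657 0.3688 0.09  ]
scene [224 448  32  32 477] [237.9 467.3] [0.9531 0.336  0.09  ]
top [   0   53  191   53 2812] [123.7  89.9] [0.8855 0.4886 0.09  ]
top [85 55  8  8 36] [89.1 57.4] [0.9707 0.5757 0.09  ]
top [127  54  12  14  86] [133.2  58.1
[... 565 characters left out ...]
2 131] [471.5 111.5] [ 0.8111 -0.3751  0.09  ]
top [406 201  18  23 338] [414.9 212. ] [ 0.564  -0.2275  0.09  ]
top [232 236  10  10  77] [236.8 240.3] [0.5034 0.2099 0.09  ]
top [279 239  10  10  77] [283.6 243.7] [0.4928 0.0954 0.09  ]
top [326 243  10  10  78] [330.5 247.3] [ 0.4817 -0.019   0.09  ]
top [513 245  12  18  55] [518.3 253.6] [ 0.4568 -0.4756  0.09  ]
top [524 244  25  14  84] [537.2 249.8] [ 0.4652 -0.5219  0.09  ]
top [373 246  10  10  79] [377.5 250.7] [ 0.4709 -0.1335  0.09  ]
top [543 263  10  12  47] [547.8 268.9] [ 0.4184 -0.5455  0.09  ]
top [513 272   9   9  28] [517.9 275.7] [ 0.4032 -0.4723  0.09  ]
top [532 275  11  10  52] [536.9 279.8] [ 0.3924 -0.5179  0.09  ]
```

The top view shows the box rotated by about -5.5° in yaw. The four orange marks are at pixels (237,240), (284,244), (331,247) and (378,251). The small jar is on the left deck at (204,231), the sherd on the right at (415,212) and the brush on the ledge at (335,197). The scene camera puts the marks at the same positions to within 1 mm.

First I'll square the hand to the box and shut the fingers.

Emit:
move_arm(travel=[[0,0,0],[0,0,0],[0,0,0],[0,0,0]], angular=[[0,-7.1,0],[0,-7.1,0],[0,-7.1,0],[0,0,0]], gripper=[1,1,1,1])

```text
time: 0.43
position: [0.2585, 0.5118, 0.2285]
orientation: [[0.085, -0.003, -0.996], [0.996, -0.005, 0.085], [-0.006, -1.0, 0.002]]
wrist_force: [0.3, -0.1, -0.5]
finger_gap: 0.456
```

```bash
cat > go.py <<'E'
import numpy as np,sys
from rig import r
from scipy.spatial.transform import Rotation as Ro
M=dict(a=(.5034,.2099),b=(.4925,.0953),c=(.4813,-.0192),d=(.4705,-.1337))
a=np.array(M["a"])-M["d"]; a/=np.linalg.norm(a)
B=np.array([[a[0],0,-a[1]],[a[1],0,a[0]],[0,-1,0]])   # wanted tool axes
s=r.get_state(); R=s["orientation"]
print("t",round(s["time"],2),"pos",s["position"].round(4),"F",s["wrist_force"].round(1),"gap",round(s["finger_gap"],2))
print("rot left",Ro.from_matrix(R.T@B).as_rotvec(degrees=True).round(2))
for k,m in M.items(): print(k,"tool cm to mark",(100*R.T@(np.array([*m,.09])-s["position"])).round(2))
E
python3 go.py
```

```text
t 0.43 pos [0.2585 0.5118 0.2285] F [ 0.3 -0.1 -0.5] gap 0.46
rot left [-0.14  0.57 -0.32]
a tool cm to mark [-27.91  13.94 -27.01]
b tool cm to mark [-39.42  14.   -26.9 ]
c tool cm to mark [-50.92  14.07 -26.76]
d tool cm to mark [-62.42  14.13 -26.67]
```

Emit:
move_arm(travel=[[-2.8,0,-2.7],[-2.8,0,-2.7],[-2.8,0,-2.7],[-2.8,0,-2.7],[-2.8,0,-2.7],[-2.8,0,-2.7],[-2.8,0,-2.7],[-2.8,0,-2.7]], angular=[[0,0.6,0],[0,0,0],[0,0,0],[0,0,0],[0,0,0],[0,0,0],[0,0,0],[0,0,0]], gripper=[1,1,1,1,1,1,1,1])

```text
time: 1.1
position: [0.4522, 0.2631, 0.2255]
orientation: [[0.108, -0.007, -0.994], [0.994, -0.005, 0.108], [-0.006, -1.0, 0.006]]
wrist_force: [1.1, 1.1, 0.8]
finger_gap: 0.001
```

```bash
python3 go.py
```

```text
t 1.1 pos [0.4522 0.2631 0.2255] F [1.1 1.1 0.8] gap 0.0
rot left [-0.37 -0.74 -0.33]
a tool cm to mark [-4.66 13.54 -5.75]
b tool cm to mark [-16.17  13.6   -5.91]
c tool cm to mark [-27.67  13.67  -6.03]
d tool cm to mark [-39.17  13.73  -6.2 ]
```

Emit:
move_arm(travel=[[-2.3,2,-2.9],[-2.0,2.5,-2.5],[-0.5,2.5,-0.5],[0,2.5,0],[0,1.5,0],[0,0.5,0],[0,0,0]], angular=[[-0.4,-0.7,-0.3],[0,0,0],[0,0,0],[0,0,0],[0,0,0],[0,0,0],[0,0,0]], gripper=[1,1,1,1,1,1,1])

```text
time: 1.68
position: [0.5135, 0.199, 0.1076]
orientation: [[0.13, 0.006, -0.991], [0.991, -0.001, 0.13], [0.0, -1.0, -0.006]]
wrist_force: [0.7, -0.7, 0.5]
finger_gap: -0.004
```

```bash
python3 go.py
```

```text
t 1.68 pos [0.5135 0.199  0.1076] F [ 0.7 -0.7  0.5] gap -0.0
rot left [ 0.37 -2.01  0.  ]
a tool cm to mark [0.95 1.75 1.16]
b tool cm to mark [-10.56   1.75   0.75]
c tool cm to mark [-22.06   1.75   0.37]
d tool cm to mark [-33.55   1.75  -0.05]
```

Emit:
move_arm(travel=[[0.9,0,1.1],[0,0,0],[0,0,0]], angular=[[0.3,-2,0],[0,0,0],[0,0,0]], gripper=[1,1,1])

```text
time: 1.93
position: [0.5033, 0.2114, 0.1092]
orientation: [[0.094, 0.002, -0.996], [0.996, 0.001, 0.094], [0.001, -1.0, -0.002]]
wrist_force: [1.2, -0.7, -0.2]
finger_gap: 0.006
```

```bash
python3 go.py
```

```text
t 1.93 pos [0.5033 0.2114 0.1092] F [ 1.2 -0.7 -0.2] gap 0.01
rot left [0.13 0.07 0.08]
a tool cm to mark [-0.15  1.92 -0.01]
b tool cm to mark [-1.166e+01  1.900e+00 -1.000e-02]
c tool cm to mark [-23.17   1.89   0.03]
d tool cm to mark [-3.467e+01  1.870e+00  3.000e-02]
```

Emit:
move_arm(travel=[[-0.1,0.4,0],[0,0.4,0],[0,0.3,0],[0,0.3,0],[0,0.1,0],[0,0,0]], angular=[[0,0,0],[0,0,0],[0,0,0],[0,0,0],[0,0,0],[0,0,0]], gripper=[1,1,1,1,1,1])

```text
time: 2.43
position: [0.5043, 0.2124, 0.0962]
orientation: [[0.092, 0.009, -0.996], [0.996, 0.004, 0.092], [0.004, -1.0, -0.009]]
wrist_force: [-0.0, 0.7, -1.0]
finger_gap: 0.001
```

Emit:
move_arm(travel=[[-0.2,0.3,0.1],[0,0.2,0],[0,0.1,0],[0,0,0]], angular=[[0,0,0],[0,0,0],[0,0,0],[0,0,0]], gripper=[1,1,1,1])

```text
time: 2.77
position: [0.5034, 0.2103, 0.0897]
orientation: [[0.093, 0.009, -0.996], [0.996, 0.004, 0.093], [0.005, -1.0, -0.009]]
wrist_force: [-0.3, 0.0, 1.4]
finger_gap: 0.003
```

Emit:
move_arm(travel=[[0,0.1,0],[0,0.1,0]], angular=[[0,0,0],[0,0,0]], gripper=[1,1])

```text
time: 2.93
position: [0.5035, 0.2103, 0.0891]
orientation: [[0.093, 0.01, -0.996], [0.996, 0.004, 0.093], [0.005, -1.0, -0.009]]
wrist_force: [-3.0, -1.0, 10.9]
finger_gap: -0.002
```

Emit:
move_arm(travel=[[0,0.1,0],[0,0.1,0]], angular=[[0,0,0],[0,0,0]], gripper=[1,1])

```text
time: 3.1
position: [0.5034, 0.2103, 0.0892]
orientation: [[0.093, 0.01, -0.996], [0.996, 0.005, 0.093], [0.006, -1.0, -0.01]]
wrist_force: [-2.3, -1.1, 6.5]
finger_gap: -0.001
```

Emit:
move_arm(travel=[[0,0.2,0],[0,0.2,0]], angular=[[0,0,0],[0,0,0]], gripper=[1,1])

```text
time: 3.27
position: [0.5035, 0.2104, 0.0887]
orientation: [[0.093, 0.011, -0.996], [0.996, 0.005, 0.093], [0.006, -1.0, -0.011]]
wrist_force: [-5.2, -2.5, 15.8]
finger_gap: -0.002
```

Emit:
move_arm(travel=[[0,0.2,0],[0,0.2,0]], angular=[[0,0,0],[0,0,0]], gripper=[1,1])

```text
time: 3.43
position: [0.5034, 0.2104, 0.0887]
orientation: [[0.093, 0.013, -0.996], [0.996, 0.006, 0.093], [0.007, -1.0, -0.012]]
wrist_force: [-4.4, -0.5, 13.6]
finger_gap: -0.001
```

Flap a holds at about 15 N, well above the 4 N that would tip the free one, so it is caught. I'll lift and move to b.

Emit:
move_arm(travel=[[0,-1,0],[0,-1.5,0],[-2.5,0,0],[-3,0,0],[-3,0,0],[-1.5,0,0],[0,0,0],[0,0,0]], angular=[[0,0,0],[0,0,0],[0,0,0],[0,0,0],[0,0,0],[0,0,0],[0,0,0],[0,0,0]], gripper=[1,1,1,1,1,1,1,1])

```text
time: 4.1
position: [0.4948, 0.1079, 0.1156]
orientation: [[0.09, 0.018, -0.996], [0.996, 0.006, 0.09], [0.008, -1.0, -0.018]]
wrist_force: [0.8, -0.1, -0.6]
finger_gap: 0.004
```

```bash
python3 go.py
```

```text
t 4.1 pos [0.4948 0.1079 0.1156] F [ 0.8 -0.1 -0.6] gap 0.0
rot left [1.02 0.31 0.47]
a tool cm to mark [10.21  2.64  0.11]
b tool cm to mark [-1.3   2.55  0.16]
c tool cm to mark [-12.8    2.45   0.25]
d tool cm to mark [-24.3    2.36   0.29]
```

Emit:
move_arm(travel=[[-1.3,0.3,0.1],[0,0.5,0],[0,0.5,0],[0,0.4,0],[0,0.1,0],[0,0,0]], angular=[[1.0,0.3,0.5],[0,0,0],[0,0,0],[0,0,0],[0,0,0],[0,0,0]], gripper=[1,1,1,1,1,1])

```text
time: 4.6
position: [0.493, 0.0967, 0.0947]
orientation: [[0.093, -0.002, -0.996], [0.996, -0.001, 0.093], [-0.001, -1.0, 0.002]]
wrist_force: [0.5, 0.5, 0.2]
finger_gap: 0.001
```

```bash
python3 go.py
```

```text
t 4.6 pos [0.493  0.0967 0.0947] F [0.5 0.5 0.2] gap 0.0
rot left [-0.12  0.14 -0.05]
a tool cm to mark [11.37  0.46  0.02]
b tool cm to mark [-0.14  0.47  0.04]
c tool cm to mark [-11.64   0.48   0.09]
d tool cm to mark [-23.14   0.49   0.11]
```

Emit:
move_arm(travel=[[-0.1,0.2,0],[0,0.2,0],[0,0.1,0],[0,0.1,0],[0,0.1,0]], angular=[[0,0,0],[0,0,0],[0,0,0],[0,0,0],[0,0,0]], gripper=[1,1,1,1,1])

```text
time: 5.02
position: [0.4931, 0.0964, 0.0892]
orientation: [[0.091, -0.002, -0.996], [0.996, -0.001, 0.091], [-0.001, -1.0, 0.002]]
wrist_force: [-2.3, -1.3, 9.4]
finger_gap: -0.0
```

Emit:
move_arm(travel=[[0,0.15,0],[0,0.15,0]], angular=[[0,0,0],[0,0,0]], gripper=[1,1])

```text
time: 5.18
position: [0.4931, 0.0964, 0.089]
orientation: [[0.091, -0.001, -0.996], [0.996, -0.001, 0.091], [-0.001, -1.0, 0.0]]
wrist_force: [-3.9, -1.4, 12.4]
finger_gap: 0.0
```

Flap b also holds, at about 12 N, so it is caught too. Next is c.

Emit:
move_arm(travel=[[0,-1,0],[0,-1.5,0],[-2.5,0,0],[-3,0,0],[-3,0,0],[-2.4,0,0],[0,0,0],[0,0,0]], angular=[[0,0,0],[0,0,0],[0,0,0],[0,0,0],[0,0,0],[0,0,0],[0,0,0],[0,0,0]], gripper=[1,1,1,1,1,1,1,1])

```text
time: 5.85
position: [0.4848, -0.0147, 0.1173]
orientation: [[0.087, 0.007, -0.996], [0.996, -0.0, 0.087], [0.0, -1.0, -0.007]]
wrist_force: [-0.1, -0.3, 0.2]
finger_gap: 0.001
```

```bash
python3 go.py
```

```text
t 5.85 pos [ 0.4848 -0.0147  0.1173] F [-0.1 -0.3  0.2] gap 0.0
rot left [0.38 0.48 0.02]
a tool cm to mark [22.54  2.73  0.12]
b tool cm to mark [11.03  2.73  0.21]
c tool cm to mark [-0.48  2.72  0.33]
d tool cm to mark [-11.98   2.72   0.41]
```

Emit:
move_arm(travel=[[-0.5,0.5,0.3],[0,0.6,0],[0,0.5,0],[0,0.4,0],[0,0.1,0],[0,0,0]], angular=[[0.4,0.5,0],[0,0,0],[0,0,0],[0,0,0],[0,0,0],[0,0,0]], gripper=[1,1,1,1,1,1])

```text
time: 6.35
position: [0.481, -0.0165, 0.0933]
orientation: [[0.093, -0.002, -0.996], [0.996, 0.002, 0.093], [0.001, -1.0, 0.002]]
wrist_force: [-0.6, -0.3, 0.4]
finger_gap: -0.001
```

```bash
python3 go.py
```

```text
t 6.35 pos [ 0.481  -0.0165  0.0933] F [-0.6 -0.3  0.4] gap -0.0
rot left [-0.14  0.13  0.08]
a tool cm to mark [22.75  0.36 -0.13]
b tool cm to mark [11.24  0.34 -0.11]
c tool cm to mark [-0.27  0.33 -0.06]
d tool cm to mark [-11.77   0.31  -0.05]
```

Emit:
move_arm(travel=[[-0.2,0.1,0],[0,0.2,0],[0,0.1,0],[0,0.1,0],[0,0.1,0]], angular=[[0,0,0],[0,0,0],[0,0,0],[0,0,0],[0,0,0]], gripper=[1,1,1,1,1])

```text
time: 6.77
position: [0.4809, -0.0179, 0.0877]
orientation: [[0.091, -0.002, -0.996], [0.996, 0.001, 0.091], [0.001, -1.0, 0.002]]
wrist_force: [-1.3, -0.5, 4.1]
finger_gap: -0.0
```

Emit:
move_arm(travel=[[0,0.15,0],[0,0.15,0]], angular=[[0,0,0],[0,0,0]], gripper=[1,1])

```text
time: 6.93
position: [0.481, -0.0179, 0.0852]
orientation: [[0.092, -0.001, -0.996], [0.996, 0.002, 0.092], [0.001, -1.0, 0.001]]
wrist_force: [-0.9, -0.3, 3.7]
finger_gap: -0.001
```

Flap c yields at about 4 N. I'll press on carefully to confirm it.

Emit:
move_arm(travel=[[0,0.15,0],[0,0.15,0],[0,0.2,0],[0,0.2,0]], angular=[[0,0,0],[0,0,0],[0,0,0],[0,0,0]], gripper=[1,1,1,1])

```text
time: 7.27
position: [0.4823, -0.018, 0.0784]
orientation: [[0.092, 0.002, -0.996], [0.996, 0.001, 0.092], [0.002, -1.0, -0.002]]
wrist_force: [0.1, -0.9, 3.8]
finger_gap: 0.001
```

Emit:
move_arm(travel=[[0,0.3,0],[0,0.3,0],[0,0.3,0],[0,0.3,0],[0,0.3,0]], angular=[[0,0,0],[0,0,0],[0,0,0],[0,0,0],[0,0,0]], gripper=[1,1,1,1,1])

```text
time: 7.68
position: [0.4865, -0.0184, 0.0638]
orientation: [[0.092, 0.012, -0.996], [0.996, 0.001, 0.092], [0.002, -1.0, -0.011]]
wrist_force: [-2.7, -0.1, 5.6]
finger_gap: 0.004
```

Emit:
move_arm(travel=[[0,0.3,0],[0,0.3,0],[0,0.3,0],[0,0.3,0]], angular=[[0.5,0,0],[0,0,0],[0,0,0],[0,0,0]], gripper=[1,1,1,1])

```text
time: 8.02
position: [0.4855, -0.0182, 0.05]
orientation: [[0.092, -0.0, -0.996], [0.996, 0.002, 0.092], [0.002, -1.0, 0.0]]
wrist_force: [-1.2, 0.0, 2.4]
finger_gap: 0.0
```

```bash
python3 go.py
```

```text
t 8.02 pos [ 0.4855 -0.0182  0.05  ] F [-1.2  0.   2.4] gap 0.0
rot left [-0.03  0.19  0.1 ]
a tool cm to mark [22.89 -3.96  0.31]
b tool cm to mark [11.37 -3.98  0.35]
c tool cm to mark [-0.13 -4.    0.41]
d tool cm to mark [-11.63  -4.02   0.43]
```

Emit:
move_arm(travel=[[0,0,-0.2],[0,0,-0.2],[0,0,-0.2]], angular=[[0,0,0],[0,0,0],[0,0,0]], gripper=[1,1,1])

```text
time: 8.27
position: [0.4884, -0.0185, 0.0477]
orientation: [[0.092, -0.008, -0.996], [0.996, 0.002, 0.092], [0.002, -1.0, 0.008]]
wrist_force: [-3.0, 0.4, 0.7]
finger_gap: 0.0
```

Emit:
move_arm(travel=[[0,0,-0.2],[0,0,-0.2],[0,0,-0.2]], angular=[[0,0,0],[0,0,0],[0,0,0]], gripper=[1,1,1])

```text
time: 8.52
position: [0.4888, -0.0185, 0.0475]
orientation: [[0.092, -0.023, -0.995], [0.996, 0.004, 0.092], [0.002, -1.0, 0.023]]
wrist_force: [-7.7, 1.2, 8.6]
finger_gap: -0.005
```

Force is building with no further travel, which matches the stop. I'll back off towards the robot, then go straight up.

Emit:
move_arm(travel=[[0,0,-0.2],[0,0,0.5],[0,0,0.3],[0,-1.5,0],[0,-3,0],[0,-3,0],[0,-3,0],[0,0,0]], angular=[[0,0,0],[-1.2,0,0],[0,0,0],[0,0,0],[0,0,0],[0,0,0],[0,0,0],[0,0,0]], gripper=[1,1,1,1,1,1,1,1])

```text
time: 9.18
position: [0.4857, -0.0184, 0.1562]
orientation: [[0.092, -0.0, -0.996], [0.996, 0.002, 0.092], [0.002, -1.0, 0.001]]
wrist_force: [0.4, 0.5, 0.3]
finger_gap: -0.004
```

Emit:
move_arm(travel=[[0,-3,3],[0,0,4],[0,0,4],[0,0,4],[0,0,0],[0,0,0]], angular=[[0,0,0],[0,0,0],[0,0,0],[0,0,0],[0,0,0],[0,0,0]], gripper=[1,1,1,1,1,1])

```text
time: 9.68
position: [0.3398, -0.0049, 0.1835]
orientation: [[0.092, 0.01, -0.996], [0.996, 0.001, 0.092], [0.002, -1.0, -0.01]]
wrist_force: [0.4, -0.2, -0.2]
finger_gap: -0.001
```

```bash
python3 go.py; python3 - <<'E'
from h import *
from rig import r
c=r.camera("scene");t=r.camera("top")
a=cv2.resize(c["image"][130:350,200:460],None,fx=2.2,fy=2.2,interpolation=cv2.INTER_CUBIC)
b=cv2.resize(t["image"][150:290,180:440],None,fx=2.2,fy=2.2,interpolation=cv2.INTER_CUBIC)
w=min(a.shape[1],b.shape[1]);cat=np.vstack([a[:,:w],b[:,:w]]);cat=cv2.resize(cat,None,fx=.75,fy=.75)
print(cat.shape);cv2.imwrite("pics/after.png",cat[:,:,::-1])
E
```

```text
t 9.68 pos [ 0.3398 -0.0049  0.1835] F [ 0.4 -0.2 -0.2] gap -0.0
rot left [0.56 0.17 0.11]
a tool cm to mark [ 22.88   9.53 -14.22]
b tool cm to mark [ 11.37   9.51 -14.19]
c tool cm to mark [ -0.13   9.49 -14.13]
d tool cm to mark [-11.63   9.47 -14.11]
(594, 429, 3)
```

View pics/after.png

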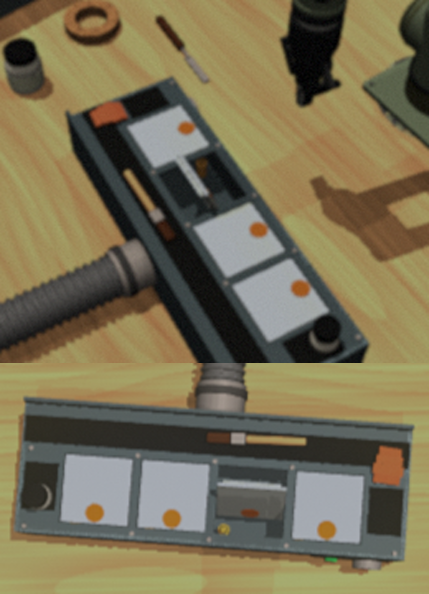

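The picture shows flap c steeply open, with its darkened mark at about (250,513) in the lower panel. The pin is visible in the opening at (223,529). Flaps a, b and d are flush, the bystanders are in place and the hand is clear. I'll work out the angle of flap c.

```bash
python3 - <<'E'
from h import *
from rig import r
t=r.camera("top"); im=t["image"]
h=cv2.cvtColor(im,cv2.COLOR_RGB2HSV)
m=cv2.inRange(h,(3,110,50),(20,255,255)); m[:225]=0; m[275:]=0; m[:,:220]=0; m[:,400:]=0
n,l,s,ce=cv2.connectedComponentsWithStats(m)
for i in range(1,n):
    if s[i][4]>4: print(s[i],ce[i].round(1))
bx=np.array([.9954,-.0959,0]);by=np.array([.0959,.9954,0]);P=np.array([.4813,-.0192,.0875])+.034*bx
def pt(u,th,v=0,n=.0025): # u along flap towards robot
    return P-bx*(u*np.cos(th)+n*np.sin(th))+np.array([0,0,-u*np.sin(th)+n*np.cos(th)])+by*v
for th in (.9,1.05,1.1,1.15,1.2):
    print(th,"mark",proj(t,pt(.034,th)).round(1),"rear edge",proj(t,pt(-.05,th)).round(1),"front edge",proj(t,pt(.05,th)).round(1))
cv2.imwrite("pics/c.png",cv2.resize(im[200:270,300:360],None,fx=8,fy=8,interpolation=cv2.INTER_NEAREST)[:,:,::-1])
E
```

```text
[232 236  11  10  87] [236.9 240.4]
[279 239  10  11  86] [283.6 243.8]
[326 239  11   5  39] [331.  240.6]
[373 246  10  11  87] [377.6 250.8]
[220 255 174  20 939] [308.5 265. ]
[229 269  56   6 179] [257.7 271.3]
[337 274   9   1   9] [341. 274.]
0.9 mark [330.9 243.7] rear edge [332.7 220.2] front edge [330.5 248. ]
1.05 mark [331.  242.2] rear edge [332.5 222.7] front edge [330.7 245.7]
1.1 mark [331.  241.7] rear edge [332.5 223.6] front edge [330.7 244.9]
1.15 mark [331.  241.1] rear edge [332.4 224.5] front edge [330.8 244.1]
1.2 mark [331.1 240.5] rear edge [332.3 225.5] front edge [330.9 243.2]
```

View pics/c.png

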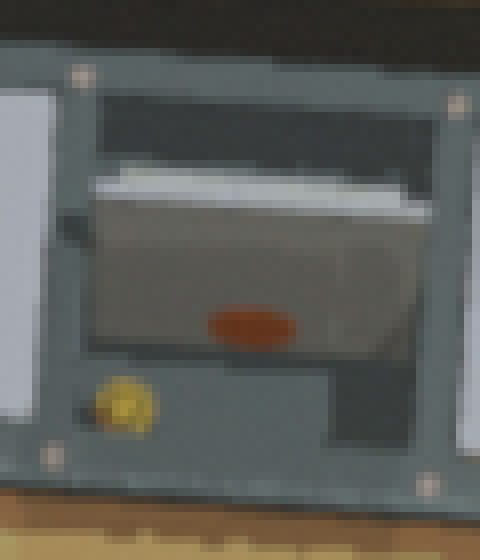

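The close-up shows the mark at row 240.6 and the upper rear edge at about row 225. Both match a tip angle of about 1.19–1.2 rad, which is the stop. The marks on a, b and d are within 0.1 px of where they started. I'm handing the job in.

```bash
python3 -c "
from rig import r
s=r.get_state();print(s['time'],abs(s['qvel']).max(),s['wrist_force']);print(r.finish_job())"
```

```text
9.8333 1.0700747044561811 [1.32451019 0.21882816 0.95958709]
the job is handed in; nothing more can be done
None
```

Flap c, the third from the left, is the free one. It is open to its stop, and the job is handed in at 9.8 s; no verdict was reported.

- **Testing:** I pressed the marks in order with the fingers shut. In the readings, a held at up to about 16 N and b at up to about 12 N, so both are caught. Flap c tipped at about 4 N, so I did not press d.
- **Opening:** I pushed c down and back until force built up with no further travel. Then I moved the hand off, up and back towards the robot.
- **Last checks:** in the top camera, c's mark fits about 1.19 rad and its rear edge about 1.2 rad. The marks on a, b and d are within 0.1 pixel of where they started.
- **Bystanders and hand:** the objects in view (small jar, sherd, brush, cork ring, lab jar, palette knife) look unmoved. I did not look again at the bottle and the foam block, but the hand passed well above them. The hand was clear of everything, at z = 0.18 m. The wrist force was under 2 N and the joints were nearly still, at most about 1 degree/s.

No check failed or disagreed.

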